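Register a power module and hold it against its spacer in the bonding jig

TASK

Pick up the bar code scanner that stands nose down on the bench, hold it steady and pointing straight down about 10 cm above the bar code label on the module's plate for a good second, then stand it back on the bench. Next take the spacer from its rest and slide it upright down into the one gap between plate and side rail that is wide enough for it, until it stands on the jig's bed along the rail, and let go of it. Finally take the black module housing and push the plate firmly sideways so that the spacer is clamped flush between plate and rail, plate flat on the bed; finish while still holding it pressed there with the gripper, and leave the other things on the bench where they are.

Things in the scene. Friction and masses are not known exactly. Their poses are not given: they have to be found in the camera images.
- jig: Fixed dark steel jig, a flat bed 150 (x) by 250 (y) by 12 mm thick, on the bench. Origin: centre of its underside; the bed's top is 12 mm above it. Two lips (6 mm high, 60 mm long, inner faces at x = +-56 mm) stop the plate sliding along x. A side rail stands on the bed at each y end, centred 95 mm from the middle; x runs along the rails.
- thin_rail: Fixed aluminium side rail on the jig's bed, 130 (x, along the rail) by 14 (y) by 14 mm high. Origin: centre of its underside. It stands at y = +95 or -95 mm of the jig, the thick rail at the other end: which end differs from start to start. Same axes as the jig.
- thick_rail: Fixed aluminium side rail on the jig's bed, 130 (x) by 40 (y) by 14 mm high, facing the thin rail across the bed. Origin: centre of its underside. Same axes as the jig.
- plate: Loose steel heat plate 100 (x) by 140 (y) by 8 mm with a black module housing fixed on its middle, 60 (x) by 34 (y) by 30 mm high (top 38 mm above the plate's underside); about 0.5 kg. Lies flat on the jig's bed between the rails, nearly parallel to them, with a gap of about 18 mm to one rail and about 5 mm to the other. Origin: centre of the plate's underside.
- label (a point): Centre of the bar code label (26 by 40 mm, white with black bars) on the plate's top face, at x = -20, y = +43, z = +8 mm of the plate.
- spacer: Loose aluminium spacer bar 60 (x) by 10 (y, its thickness) by 50 mm high, 80 g. Origin: centre of its underside, z up as it stands. It starts standing upright in its rest, and is used standing upright likewise.
- rest: Fixed grey plastic rest 110 (x) by 70 (y) by 18 mm high with a slot 70 by 14 mm along its x in which the spacer stands, the slot's floor 6 mm above the bench. Origin: centre of its underside.
- scanner: Cordless bar code scanner standing nose down on the bench, 122 mm high, 180 g: black nose 50 by 50 mm up to 26 mm, above it a grey grip 34 by 34 mm from 26 to 116 mm. Origin: centre of the nose's underside, z up. It reads along its own -z, out of the nose.
- capacitor: Bystander: round dark can, 36 mm across, 51 mm high, loose. Origin: centre of its underside.
- spare_module: Bystander: loose black module housing without plate, 60 by 34 by 30 mm. Origin: centre of its underside.
- screwdriver: Bystander: screwdriver lying loose beyond the jig. Origin: on its axis, at its underside.
- tape_roll: Bystander: roll of paper tape, 64 mm across, 20 mm high, lying loose. Origin: centre of its underside.
Not all that is in view belongs to the job. There is more than one size of the plate; the job needs the smallest.

How it is judged:
By the outcome, as a careful person would: the job done as asked, in the order asked, and still so for the second after the job is handed in, while the arm keeps its last pose, push and grip.
It also fails if it takes over 72 s, if anything falls off the work surface, if the arm or the gripper's body presses on something with over 40 N, if the wrist force passes 120 N, or if a joint passes its speed limit or range.

ROBOT

A 7-joint arm with a two-finger parallel gripper is mounted at the origin on the work surface. World frame = base frame: x ahead of the robot, y to its left, z up, the work surface at z = 0. Lengths are in m, angles in rad, forces in N, time in s.
With the tool pointing down it reaches from about 0.4 to 0.875 m from the base axis. Payload 19.3 kg.
Tool frame: the origin (TCP) lies at the very end of the fingers, on their centre line; the grasp point (between the pads) lies 19 mm behind it; z points along the fingers, y is the line along which they close (so a half turn about z gives the same grasp; the last joint's range is limited). The gripper opens to 85 mm and grips with 20 to 120 N. Pads are 22 mm wide; open, the fingers measure 114 mm over their backs; the gripper's body (76 mm by 85 mm) begins 54 mm behind the grasp point. The pads swing forward as they close: fully open they stand 13 mm farther back than shut.
Start: joints at [-1.211, 0.521, -0.036, 1.599, 0.021, 1.021, -0.113], TCP at [0.26, 0.568, 0.231] pointing down, gripper open.
Joint ranges: [-2.91, 2.91], [-0.3, 2.13], [-1.5, 1.42], [0.17, 2.43], [-1.26, 4.41], [0.16, 1.93], [-2.52, 2.52]. Speed limits (rad/s): [1.89, 1.89, 2.39, 2.39, 3.01, 3.01, 3.01].

INTERFACE

Orientations are given as a 3x3 rotation matrix whose columns are the frame's x, y, z axes.
In Python, from workcell import arm, viewer, ticket, regions_of gives the robot as it stands.
- The arm moves only by the shell command python3 -m pendant 'ROWS' [FORCE]. ROWS is JSON, a list that holds one entry, the list of rows, each a list of 5 numbers: the shift along the tool's x, y, z in mm, then the turn about the tool's z in rad, then the opening, from 0 (shut) to 1 (fully open). In form: [[[dx, dy, dz, twist, claw], ...]]. A call has 1 to 8 rows; each row shifts and turns the commanded pose from where the row before left it, along the tool's axes as they then stand; what a row does not reach is not made up. A row lasts 1/12 s, in which the tool goes at most 41.7 mm and 7.16 degrees, less where a joint would pass 70% of its speed; a pose out of reach is approached as far as the arm can. A call with a gripper value outside its range is refused whole. The fingers move at their own pace and stop on an object; FORCE is the grip in N (left out, the last holds). Time passes only in rows, so rows that do not move let the fingers close. It gives the time, the measured TCP pose, the force, the opening and the grip force at its end, in the units of the state.
- arm.read_state(): the state, without advancing time (a new reading comes with each control period).
- viewer.camera(name): name is "scene" or "top"; returns a dict with "img" (384x512x3 uint8, red, green, blue), "depth" (384x512 float32, m along the optical axis (not along the pixel's ray), 0 where there is no reading), "fx", "fy", "cx", "cy" (pixels), "distortion" ([k1, k2, p1, p2, k3] as OpenCV has them; the pictures are not rectified), "R" (3x3) and "t" (3): a world point X has camera coordinates R X + t. Camera axes: x right, y down, z forward; pixel columns grow to the right and rows downward; lengths in m; the calibration is good to about 2 mm. A picture is of the moment at which its call begins.
- ticket.job_done(): hands the job in; it is judged then, once.
Trained networks look in the newest picture that a camera, given by its name, has taken for a name from the list of things; names that differ only in an ending like _2 or _b are one class to them, and where a whole thing is asked for, a point or a joint stands for the part that bears it (a point fixed in the world has none). Each returns a list of dicts, best first, with "score" (0 to 1); they miss things now and then, are a little off and sometimes report something else, mostly with a low value. They report only what shows in the picture. A call takes as long as a camera call. They do not tell look-alikes from the thing itself.
- regions_of(thing, camera): "pixels" (384x512 bool, what is visible of it) and "bbox" ([left, top, right, bottom] in pixels, round what is visible of it).
The state is a dict: "time": time; "qpos": joint angles; "qd": joint speeds; "joint_torque": joint torques, N m; "ee_pos": TCP position; "tool_rot": TCP orientation; "contact_force": force on the tool from outside, world axes, zero at the start; "wrist_torque": the same for the moment, N m; "gripper_width": finger opening in m; "grasp_force": force on a finger pad.
Only numpy, scipy, OpenCV 4.12 (cv2) and the standard library are available. Lean on these libraries where they do the work, as an engineer would, in place of code of your own. Each camera call takes 0.05 s, during which the arm holds its last target. There are 200 camera calls.

## Working session

There is one attempt and no reset: what is moved stays moved. The work goes in short steps, Python scripts to look and compute and a shell command to move; the robot and the scene stay as the last step left them, time stands still between calls to the robot, and variables do not carry over. Pictures are saved under pics/ and viewed, at most 10 in all, crops included, and the job is handed in when it is done.

```bash
mkdir -p pics; ls; python3 - <<'E'
from workcell import arm, viewer
import cv2,numpy as np
s=arm.read_state();print({k:np.round(v,3).tolist() for k,v in s.items()})
for n in("scene","top"):
    c=viewer.camera(n);cv2.imwrite(f"pics/{n}0.png",cv2.resize(c["img"][:,:,::-1],(800,600)))
    print(n,c["fx"],c["fy"],c["cx"],c["cy"],c["distortion"],np.round(c["R"],3).tolist(),c["t"])
E
```

```text
pics
{'time': 0.0, 'qpos': [-1.211, 0.522, -0.036, 1.6, 0.021, 1.021, -0.113], 'qd': [-0.0, -0.001, -0.0, -0.001, 0.001, -0.001, -0.001], 'joint_torque': [-0.0, -92.711, 1.98, -36.995, 0.018, 0.008, 0.0], 'ee_pos': [0.26, 0.568, 0.231], 'tool_rot': [[-0.909, 0.417, -0.0], [0.417, 0.909, -0.001], [-0.0, -0.001, -1.0]], 'contact_force': [0.034, 0.206, -0.004], 'wrist_torque': [0.013, 0.009, 0.017], 'grasp_force': 0.0, 'gripper_width': 0.086}
scene 433.9638013211378 433.9638013211378 250.7705317870354 191.2427968144735 [0.02808975 0.         0.         0.         0.        ] [[-0.501, 0.866, 0.006], [0.461, 0.273, -0.844], [-0.733, -0.42, -0.536]] [ 0.23768137 -0.1634916   1.56142004]
top 474.4586360135367 474.4586360135367 247.52463862525804 185.40893936467413 [0.06350529 0.         0.         0.         0.        ] [[0.01, -1.0, -0.012], [-0.994, -0.008, -0.109], [0.109, 0.013, -0.994]] [0.02249049 0.50092689 1.47242331]
```

View pics/scene0.png

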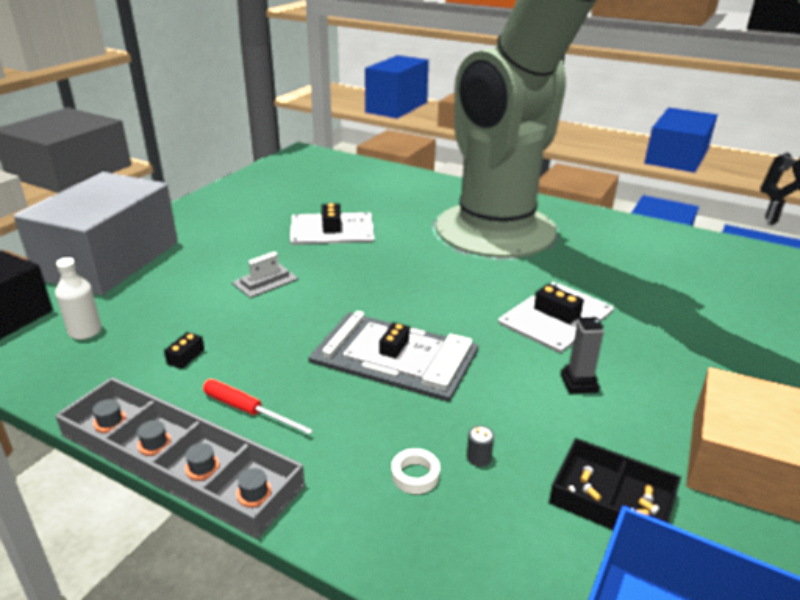

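View pics/top0.png

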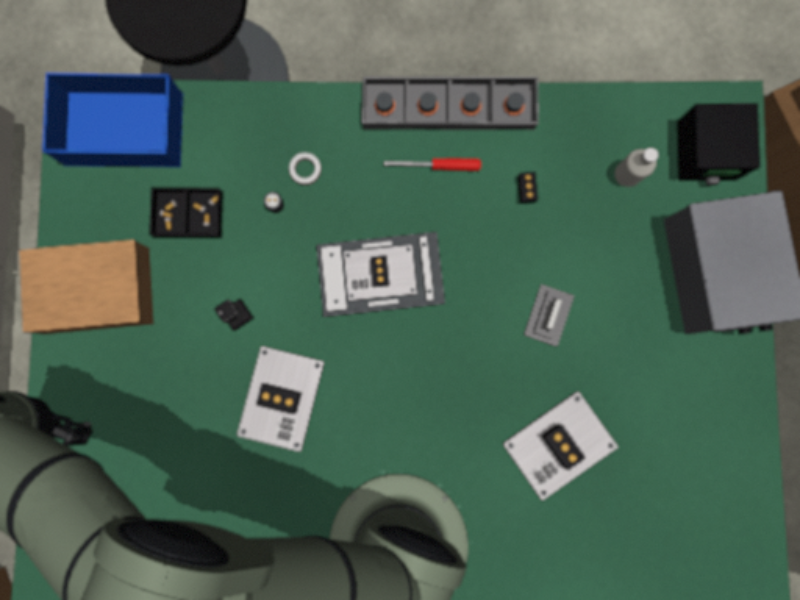

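The views show the jig with the smallest plate at top-view (380,272). Look-alike plates lie at (280,398) and (562,445), and the spare module is at (527,187). The scanner is at (234,313), and the spacer stands in its rest at (550,315). I choose the plate in the jig between the rails.

```bash
cat > h.py <<'E'
from workcell import arm, viewer, ticket, regions_of
import cv2,numpy as np
def cloud(c):
    v,u=np.mgrid[0:384,0:512].astype(np.float32)
    K=np.array([[c["fx"],0,c["cx"]],[0,c["fy"],c["cy"]],[0,0,1]])
    n=cv2.undistortPoints(np.stack([u.ravel(),v.ravel()],1)[:,None],K,np.array(c["distortion"]))[:,0]
    d=c["depth"].ravel()[:,None]
    P=(np.hstack([n,np.ones_like(n)])*d-np.array(c["t"]))@np.array(c["R"])
    return P.reshape(384,512,3)
def pts(thing,cam,c,P,k=0):
    r=regions_of(thing,cam)
    return [(x["score"],x["bbox"],P[x["pixels"]&(c["depth"]>0)]) for x in r]
def rect(Q):
    (cx,cy),(w,h),a=cv2.minAreaRect((Q[:,:2]*1000).astype(np.float32))
    return np.round([cx,cy,w,h,a],1)
E
python3 - <<'E'
from h import *
for cam in("top","scene"):
    c=viewer.camera(cam);P=cloud(c)
    for t in["jig","thin_rail","thick_rail","plate","label","spacer","rest","scanner"]:
        for s,b,Q in pts(t,cam,c,P)[:4]:
            if len(Q)<5: continue
            z=Q[:,2]*1000
            zt=np.percentile(z,95);T=Q[z>zt-8]
            print(cam,t,round(s,2),np.round(b),len(Q),"z",np.round(np.percentile(z,[5,50,95])),"all",rect(Q),"top",rect(T))
c=viewer.camera("top");cv2.imwrite("pics/jig.png",cv2.resize(c["img"][140:215,190:300,::-1],(800,545),interpolation=cv2.INTER_CUBIC))
E
```

```text
Traceback (most recent call last):
  File "h.py", line 8, in cloud
    P=(np.hstack([n,np.ones_like(n)])*d-np.array(c["t"]))@np.array(c["R"])
       ~~~~~~~~~~~~~~~~~~~~~~~~~~~~~~~~^~~~~~~~~~~~~~~~~
ValueError: operands could not be broadcast together with shapes (196608,4) (3,)
```

```bash
sed -i 's/np.ones_like(n)\]/np.ones((len(n),1))]/' h.py
python3 - <<'E'
from h import *
for cam in("top","scene"):
    c=viewer.camera(cam);P=cloud(c)
    for t in["jig","thin_rail","thick_rail","plate","label","spacer","rest","scanner"]:
        for s,b,Q in pts(t,cam,c,P)[:4]:
            if len(Q)<5: continue
            z=Q[:,2]*1000
            zt=np.percentile(z,95);T=Q[z>zt-8]
            print(cam,t,round(s,2),np.round(b),len(Q),"z",np.round(np.percentile(z,[5,50,95])),"all",rect(Q),"top",rect(T))
c=viewer.camera("top");cv2.imwrite("pics/jig.png",cv2.resize(c["img"][140:215,190:300,::-1],(800,545),interpolation=cv2.INTER_CUBIC))
E
```

```text
top jig 0.72 [206. 148. 286. 200.] 1619 z [ 6. 12. 22.] all [536.7  40.7 153.5 255.1   6.2] top [535.3  42.  149.5 248.4   6.7]
top thin_rail 0.55 [270. 155. 278. 187.] 162 z [19. 26. 31.] all [545.  -52.9 117.1  15.1   6.6] top [544.6 -52.5 116.4  13.8   6.5]
top thick_rail 0.93 [204. 156. 223. 199.] 510 z [20. 26. 32.] all [524.7 136.9 130.2  41.5   6.6] top [524.9 136.2 130.   40.1   6.7]
top plate 0.89 [319. 253. 394. 322.] 2621 z [ 5. 11. 51.] all [ 194.7 -318.8  139.8  185.7   35. ] top [ 196.2 -319.1   79.9   46.2   33.6]
top plate 0.81 [221. 158. 267. 193.] 1377 z [15. 21. 51.] all [539.6  42.2 104.1 142.3   5.9] top [537.8  42.8  59.   33.8   4.4]
top plate 0.59 [150. 219. 206. 288.] 2450 z [ 5. 12. 51.] all [282.5 239.8 134.6 182.3  76.7] top [282.4 239.   78.5  44.1  76.5]
top label 0.87 [323. 249. 394. 322.] 2637 z [ 5. 11. 51.] all [ 195.3 -319.6  137.8  186.1   35.3] top [ 196.2 -319.1   79.9   46.2   33.6]
top label 0.84 [154. 225. 206. 287.] 2368 z [ 6. 12. 51.] all [281.5 239.2 129.5 183.3  76. ] top [282.4 239.   78.5  44.1  76.5]
top label 0.76 [217. 157. 265. 195.
[... 1434 characters left out ...]
6   5.2]
scene label 0.73 [318. 183. 394. 225.] 1643 z [ 6. 10. 49.] all [321.2 242.5 271.9 176.3   3.4] top [341.4 282.  218.3  82.1  37.5]
scene label 0.71 [185. 133. 239. 156.] 1044 z [ 1.  9. 48.] all [ 189.2 -327.1  177.   181.9   34.9] top [ 203.3 -318.5   80.3   42.6   33.9]
scene spacer 0.74 [157. 164. 179. 180.] 249 z [15. 36. 54.] all [ 438.7 -343.5  111.1   62.3   66.6] top [ 458.6 -302.5   16.    57.5   75.6]
scene rest 0.72 [151. 170. 188. 189.] 357 z [ 0.  6. 17.] all [ 468.4 -291.1   69.6  115.2   49.8] top [ 462.  -296.6   38.3   93.4   61.1]
scene scanner 0.73 [360. 204. 386. 253.] 972 z [  4.  57. 121.] all [381.6 315.8 212.1  63.8  12.7] top [454.6 333.9  34.3  32.   36.6]
```

View pics/jig.png

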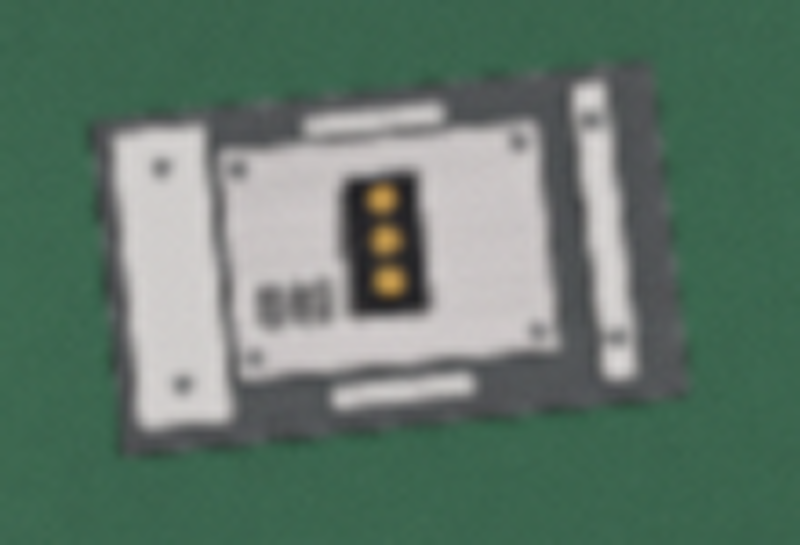

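The crop confirms the choice. The thick rail is on the left (170,280) and the thin rail on the right (605,230). The wide gap is at the thin rail, about (570,240), and the label is at (295,303). First I go above the scanner.

```bash
cat > plan.py <<'E'
import sys;from workcell import arm;import numpy as np
x,y,z,p=map(float,sys.argv[1:5]);s=arm.read_state();R=np.array(s["tool_rot"])
f=np.degrees(np.arctan2(R[1,0],R[0,0]));tw=(f-p+180)%360-180
a=np.radians(p);d=np.array([x,y,z])-np.array(s["ee_pos"])*1000
print("t",round(s["time"],1),"pos",np.round(np.array(s["ee_pos"])*1000,1),"phi",round(f,1),"tilt",np.round(R[:2,2],3),"F",np.round(s["contact_force"],1),"w",round(s["gripper_width"]*1000,1),"q7",round(s["qpos"][6],2))
print("twist",round(np.radians(tw),3),"then d",np.round([d@[np.cos(a),np.sin(a),0],d@[np.sin(a),-np.cos(a),0],-d[2]],1))
E
python3 -m pendant '[[[0,0,0,0.106,1],[0,0,0,0.106,1],[0,0,0,0.106,1],[0,0,0,0.106,1],[0,0,0,0.106,1]]]' 50
python3 -m pendant '[[[-38,3,0,0,1],[-38,3,0,0,1],[-38,3,0,0,1],[-38,3,0,0,1],[-38,3,0,0,1],[-38,3,0,0,1],[-38,3,0,0,1],[-37,1,0,0,1]]]'
python3 -m pendant '[[[0,0,0,0,1],[0,0,0,0,1]]]'
python3 plan.py 452 333 66 125
```

```text
time: 1.52
ee_pos: [0.2605, 0.5681, 0.2313]
tool_rot: [[-0.569, 0.822, -0.0], [0.822, 0.569, 0.0], [0.0, 0.0, -1.0]]
contact_force: [-1.3, 0.7, 0.5]
gripper_width: 0.0853
grasp_force: 0.0
time: 2.18
ee_pos: [0.4535, 0.331, 0.2315]
tool_rot: [[-0.574, 0.819, 0.0], [0.819, 0.574, 0.0], [-0.0, 0.001, -1.0]]
contact_force: [-0.2, 1.0, 0.5]
gripper_width: 0.0856
grasp_force: 0.0
time: 2.35
ee_pos: [0.4536, 0.3308, 0.2315]
tool_rot: [[-0.57, 0.821, 0.0], [0.821, 0.57, -0.0], [-0.0, 0.0, -1.0]]
contact_force: [-0.6, 1.7, 0.3]
gripper_width: 0.0854
grasp_force: 0.0
t 2.4 pos [453.6 330.8 231.5] phi 124.8 tilt [ 0. -0.] F [-0.6  1.7  0.3] w 85.4 q7 -0.06
twist -0.004 then d [  2.7  -0.  165.5]
```

```bash

python3 -m pendant '[[[3,0,25,0,1],[0,0,30,0,1],[0,0,30,0,1],[0,0,30,0,1],[0,0,25,0,1],[0,0,15,0,1],[0,0,10,0,1],[0,0,0,0,1]]]'
python3 -m pendant '[[[0,0,0,0,0.3],[0,0,0,0,0.3],[0,0,0,0,0.3],[0,0,0,0,0.3],[0,0,0,0,0.3],[0,0,0,0,0.3],[0,0,0,0,0.3],[0,0,0,0,0.3]]]' 50
python3 plan.py 452 333 66 125
```

```text
time: 3.02
ee_pos: [0.4493, 0.3353, 0.0646]
tool_rot: [[-0.575, 0.818, -0.002], [0.818, 0.575, -0.001], [0.0, -0.003, -1.0]]
contact_force: [-0.2, -0.7, -0.5]
gripper_width: 0.0856
grasp_force: 0.0
time: 3.68
ee_pos: [0.4509, 0.3355, 0.0672]
tool_rot: [[-0.574, 0.819, 0.001], [0.819, 0.574, 0.001], [0.0, 0.001, -1.0]]
contact_force: [-1.5, -0.6, 7.4]
gripper_width: 0.0329
grasp_force: 53.3
t 3.7 pos [450.9 335.5  67.2] phi 125.0 tilt [0.001 0.001] F [-1.5 -0.6  7.4] w 32.9 q7 -0.03
twist 0.0 then d [-2.7 -0.5  1.2]
```

```bash

python3 -m pendant '[[[0,0,0,0,0],[0,0,-5,0,0],[0,0,-15,0,0],[0,0,-25,0,0],[0,0,-30,0,0],[0,0,-25,0,0],[0,0,-15,0,0],[0,0,-5,0,0]]]'
python3 plan.py 516 83 187 125
```

```text
time: 4.35
ee_pos: [0.4514, 0.3356, 0.1892]
tool_rot: [[-0.574, 0.819, 0.003], [0.819, 0.573, 0.003], [0.001, 0.004, -1.0]]
contact_force: [0.8, -0.3, -2.8]
gripper_width: 0.0333
grasp_force: 52.3
t 4.3 pos [451.4 335.6 189.2] phi 125.0 tilt [0.003 0.003] F [ 0.8 -0.3 -2.8] w 33.3 q7 -0.06
twist -0.0 then d [-244.   -91.9    2.2]
```

```bash

python3 -m pendant '[[[-15,-6,0,0,0],[-25,-9,0,0,0],[-30,-11,0,0,0],[-30,-11,0,0,0],[-30,-11,0,0,0],[-30,-11,0,0,0],[-30,-11,0,0,0],[-25,-10,0,0,0]]]'
python3 -m pendant '[[[-18,-8,0,0,0],[-10,-4,0,0,0],[0,0,0,0,0]]]'
python3 plan.py 516 83 187 125
python3 - <<'E'
from h import *
c=viewer.camera("scene");P=cloud(c)
for t in["scanner","plate"]:
    for s,b,Q in pts(t,"scene",c,P)[:2]: 
        z=Q[:,2]*1000
        print(t,s,b,np.percentile(z,[1,50,99]))
        if t=="scanner":
            T=Q[z>z.max()-8];print(rect(T))
cv2.imwrite("pics/hold.png",cv2.resize(c["img"][110:270,170:380,::-1],(787,600),interpolation=cv2.INTER_CUBIC))
E
```

```text
time: 5.02
ee_pos: [0.5084, 0.1106, 0.1858]
tool_rot: [[-0.573, 0.82, -0.001], [0.82, 0.573, -0.001], [-0.0, -0.001, -1.0]]
contact_force: [0.6, -0.5, -1.7]
gripper_width: 0.0337
grasp_force: 52.4
time: 5.27
ee_pos: [0.5147, 0.081, 0.1859]
tool_rot: [[-0.571, 0.821, -0.0], [0.821, 0.571, -0.001], [-0.0, -0.001, -1.0]]
contact_force: [-0.2, 0.1, -2.0]
gripper_width: 0.0334
grasp_force: 52.4
t 5.3 pos [514.7  81.  185.9] phi 124.8 tilt [-0.    -0.001] F [-0.2  0.1 -2. ] w 33.4 q7 0.43
twist -0.003 then d [ 0.9  2.2 -1.1]
scanner 0.59 [259.1, 148.8, 281.1, 197.3] [120.49006127 150.414452   234.79130207]
[535.3  74.4  13.2   3.5  43.5]
scanner 0.56 [104.0, 213.5, 132.1, 236.5] [-1.62519659 23.73522913 31.63599228]
[ 719.4 -259.4   58.5   36.7    5. ]
plate 0.87 [185.9, 132.1, 240.6, 156.9] [-1.87616229  8.39331096 50.07479567]
plate 0.8 [319.0, 181.1, 390.8, 224.7] [ 0.25800505  9.56819365 50.660797  ]
```

View pics/hold.png

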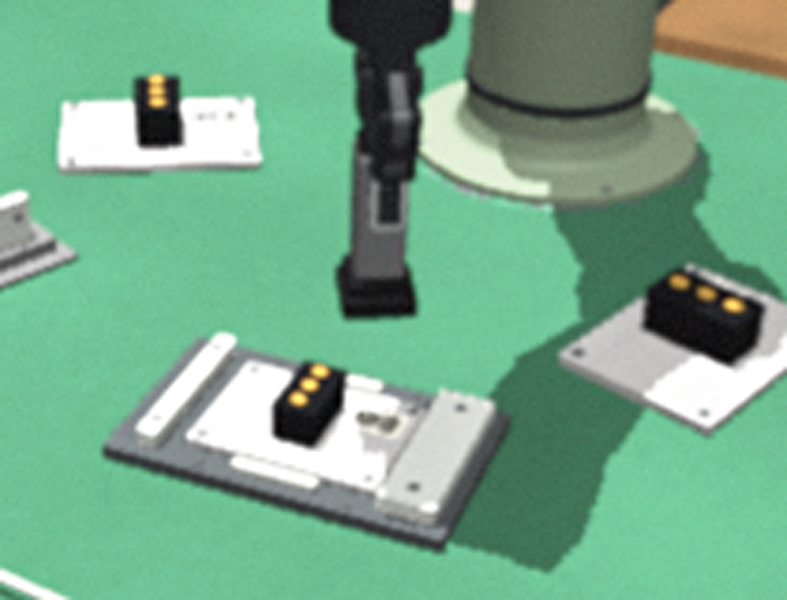

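The scanner hangs vertical, with its nose at (378,312) and the label right beneath at (380,420). I'll check the horizontal offset numerically.

```bash
python3 - <<'E'
from h import *
c=viewer.camera("scene");P=cloud(c)
print("label",np.median(P[220:225,268:275].reshape(-1,3),0)*1000)
r=regions_of("scanner","scene")[0]["pixels"]
Q=P[r]*1000; N=Q[(Q[:,2]<142)&(Q[:,2]>115)]
G=Q[(Q[:,2]>148)&(Q[:,2]<170)]
print("nose",N.min(0),N.max(0),"grip",G.min(0),G.max(0),rect(N/1000))
for zc in (150,160,170,180,190,200):
    g=Q[abs(Q[:,2]-zc)<5]; print(zc,len(g),g.mean(0) if len(g) else '')
E
```

```text
label [514.84690284  84.37672376  19.09664147]
nose [495.75197622  53.48765272 116.43442656] [550.82110248 113.8341106  141.89638318] grip [514.58045576  59.59683432 148.01003417] [539.89523817 103.28361403 169.87651611] [521.6  83.9  46.7  49.1  30.5]
150 49 [529.03864753  86.91375966 149.97021622]
160 56 [529.58826067  87.09625504 159.92216576]
170 57 [529.28847508  89.89828145 169.91257571]
180 40 [531.1140607   86.61012669 178.92838865]
190 25 [535.64580848  82.13830825 189.6947785 ]
200 18 [534.73763754  77.63735696 200.03626557]
```

```bash

python3 -m pendant '[[[0,0,-1,0,0],[0,0,0,0,0],[0,0,0,0,0],[0,0,0,0,0],[0,0,0,0,0],[0,0,0,0,0],[0,0,0,0,0],[0,0,0,0,0]]]' >/dev/null
python3 -m pendant '[[[0,0,0,0,0],[0,0,0,0,0],[0,0,0,0,0],[0,0,0,0,0],[0,0,0,0,0],[0,0,0,0,0],[0,0,0,0,0],[0,0,0,0,0]]]' >/dev/null
python3 -m pendant '[[[0,0,0,0,0],[0,0,0,0,0],[0,0,0,0,0],[0,0,0,0,0],[0,0,0,0,0],[0,0,0,0,0],[0,0,0,0,0],[0,0,0,0,0]]]'
python3 plan.py 451 335 187 125
```

```text
time: 7.52
ee_pos: [0.5146, 0.0832, 0.1873]
tool_rot: [[-0.574, 0.819, -0.0], [0.819, 0.574, -0.0], [-0.0, -0.0, -1.0]]
contact_force: [-0.2, 0.1, -1.6]
gripper_width: 0.0336
grasp_force: 52.4
t 7.5 pos [514.6  83.2 187.3] phi 125.0 tilt [-0. -0.] F [-0.2  0.1 -1.6] w 33.6 q7 0.43
twist 0.0 then d [242.7  92.3   0.3]
```

Return it to where it stood.

```bash

python3 -m pendant '[[[15,6,0,0,0],[25,9,0,0,0],[30,11,0,0,0],[30,11,0,0,0],[30,11,0,0,0],[30,11,0,0,0],[30,11,0,0,0],[25,10,0,0,0]]]' >/dev/null
python3 -m pendant '[[[18,8,0,0,0],[10,4,0,0,0],[0,0,15,0,0],[0,0,25,0,0],[0,0,25,0,0],[0,0,20,0,0],[0,0,12,0,0],[0,0,8,0,0]]]'
python3 -m pendant '[[[0,0,4,0,0],[0,0,4,0,0],[0,0,2,0,0],[0,0,0,0,0]]]'
python3 plan.py 451 335 67 125
```

```text
time: 8.85
ee_pos: [0.4505, 0.3341, 0.0811]
tool_rot: [[-0.573, 0.819, -0.001], [0.819, 0.573, -0.001], [-0.0, -0.002, -1.0]]
contact_force: [-0.1, 0.1, -2.0]
gripper_width: 0.0335
grasp_force: 52.4
time: 9.18
ee_pos: [0.4508, 0.3351, 0.0726]
tool_rot: [[-0.574, 0.819, 0.0], [0.819, 0.574, 0.0], [0.0, 0.001, -1.0]]
contact_force: [-0.2, 0.1, -2.1]
gripper_width: 0.0335
grasp_force: 52.4
t 9.2 pos [450.8 335.1  72.6] phi 125.0 tilt [0. 0.] F [-0.2  0.1 -2.1] w 33.5 q7 -0.04
twist 0.0 then d [-0.2  0.1  5.6]
```

```bash

python3 -m pendant '[[[0,0,2,0,0],[0,0,2,0,0],[0,0,1,0,0],[0,0,0,0,0]]]'
python3 -m pendant '[[[0,0,1,0,0],[0,0,0,0,0]]]'
```

```text
time: 9.52
ee_pos: [0.4506, 0.3351, 0.0673]
tool_rot: [[-0.574, 0.819, 0.0], [0.819, 0.574, 0.0], [0.0, 0.0, -1.0]]
contact_force: [-0.1, -0.9, -1.4]
gripper_width: 0.0334
grasp_force: 52.3
time: 9.68
ee_pos: [0.4506, 0.3351, 0.0671]
tool_rot: [[-0.574, 0.819, 0.0], [0.819, 0.574, 0.0], [0.0, 0.0, -1.0]]
contact_force: [-4.8, -2.7, 16.1]
gripper_width: 0.0337
grasp_force: 54.5
```

```bash

python3 -m pendant '[[[0,0,0,0,0.6],[0,0,0,0,0.8],[0,0,0,0,1],[0,0,0,0,1],[0,0,0,0,1],[0,0,0,0,1],[0,0,-5,0,1],[0,0,-15,0,1]]]'
python3 -m pendant '[[[0,0,-25,0,1],[0,0,-30,0,1],[0,0,-35,0,1],[0,0,-25,-0.11,1],[0,0,0,-0.11,1],[0,0,0,-0.11,1],[0,0,0,-0.11,1],[0,0,0,-0.11,1]]]'
python3 -m pendant '[[[0,0,0,-0.1,1],[0,0,0,0,1]]]' >/dev/null
python3 plan.py 456 -301.5 150 162
python3 - <<'E'
from h import *
for cam in("top","scene"):
    c=viewer.camera(cam);P=cloud(c)
    for t in["scanner","spacer"]:
        for s,b,Q in pts(t,cam,c,P)[:1]:
            z=Q[:,2]*1000;zt=np.percentile(z,95);print(cam,t,round(s,2),round(zt),rect(Q[z>zt-8]))
E
```

```text
time: 10.35
ee_pos: [0.4498, 0.3344, 0.0852]
tool_rot: [[-0.574, 0.819, -0.002], [0.819, 0.574, -0.002], [-0.0, -0.003, -1.0]]
contact_force: [-0.8, -1.1, -0.3]
gripper_width: 0.0852
grasp_force: 0.0
time: 11.02
ee_pos: [0.4506, 0.335, 0.2019]
tool_rot: [[-0.919, 0.393, 0.001], [0.393, 0.919, 0.0], [-0.0, 0.001, -1.0]]
contact_force: [0.2, -0.1, -0.2]
gripper_width: 0.0856
grasp_force: 0.0
t 11.2 pos [450.6 334.8 201.7] phi 162.5 tilt [0. 0.] F [-0.5 -0.2 -0.8] w 85.5 q7 0.51
twist 0.009 then d [-201.7 -603.5   51.7]
top scanner 0.55 308 [406.  242.1  89.   21.   50.3]
top spacer 0.64 21 [ 456.8 -295.8   59.1   96.    70.9]
scene scanner 0.88 120 [454.7 334.8  31.4  30.9  33. ]
scene spacer 0.82 54 [ 459.2 -302.7   13.8   57.4   73.3]
```

```bash

python3 -m pendant '[[[-6,-18,0,0,1],[-10,-30,0,0,1],[-12,-36,0,0,1],[-12,-36,0,0,1],[-12,-36,0,0,1],[-12,-36,0,0,1],[-12,-36,0,0,1],[-12,-36,0,0,1]]]' >/dev/null
python3 -m pendant '[[[-12,-36,0,0,1],[-12,-36,0,0,1],[-12,-36,0,0,1],[-12,-36,0,0,1],[-12,-36,0,0,1],[-12,-36,0,0,1],[-12,-36,0,0,1],[-10,-30,0,0,1]]]' >/dev/null
python3 -m pendant '[[[-10,-30,0,0,1],[-6,-18,0,0,1],[0,0,0,0,1]]]' >/dev/null
python3 plan.py 456 -301.5 100 162
```

```text
t 13.1 pos [ 457.2 -295.3  201.3] phi 161.9 tilt [-0.    -0.002] F [-0.7 -0.2 -0.8] w 85.5 q7 1.8
twist -0.002 then d [ -0.8  -6.3 101.3]
```

```bash

python3 -m pendant '[[[-1,-6,20,-0.02,0.6],[0,0,35,0,0.6],[0,0,35,0,0.6],[0,0,30,0,0.6],[0,0,25,0,0.6],[0,0,15,0,0.6],[0,0,12,0,0.6],[0,0,0,0,0.6]]]'
python3 plan.py 456 -301.5 28 163
```

```text
time: 13.73
ee_pos: [0.4564, -0.2962, 0.0274]
tool_rot: [[-0.958, 0.286, -0.002], [0.286, 0.958, 0.001], [0.003, 0.001, -1.0]]
contact_force: [-0.8, 0.9, -0.3]
gripper_width: 0.0512
grasp_force: 0.0
t 13.7 pos [ 456.4 -296.2   27.4] phi 163.4 tilt [-0.002  0.001] F [-0.8  0.9 -0.3] w 51.2 q7 1.87
twist 0.007 then d [-1.2 -5.2 -0.6]
```

```bash

python3 -m pendant '[[[0,0,0,0,0.6],[0,0,0,0,0.6]]]' >/dev/null
python3 plan.py 456 -301.5 28 163
```

```text
t 13.9 pos [ 457.7 -297.3   30.3] phi 163.4 tilt [ 0.001 -0.001] F [ 0.   0.1 -0.6] w 51.3 q7 1.87
twist 0.007 then d [ 0.4 -4.5  2.3]
```

```bash

python3 -m pendant '[[[0,-4,2,0,0.6],[0,0,0,0,0.6],[0,0,0,0,0],[0,0,0,0,0],[0,0,0,0,0],[0,0,0,0,0],[0,0,0,0,0],[0,0,0,0,0]]]' 25
python3 plan.py 456 -301.5 28 163
python3 - <<'E'
from h import *
c=viewer.camera("scene");cv2.imwrite("pics/sp.png",cv2.resize(c["img"][120:210,120:240,::-1],(800,600),interpolation=cv2.INTER_CUBIC))
E
```

```text
time: 14.57
ee_pos: [0.4558, -0.302, 0.0274]
tool_rot: [[-0.958, 0.287, 0.0], [0.287, 0.958, -0.001], [-0.001, -0.001, -1.0]]
contact_force: [-1.2, -6.6, -0.8]
gripper_width: 0.0094
grasp_force: 24.3
t 14.6 pos [ 455.8 -302.    27.4] phi 163.3 tilt [ 0.    -0.001] F [-1.2 -6.6 -0.8] w 9.4 q7 1.88
twist 0.006 then d [-0.1  0.5 -0.6]
```

View pics/sp.png

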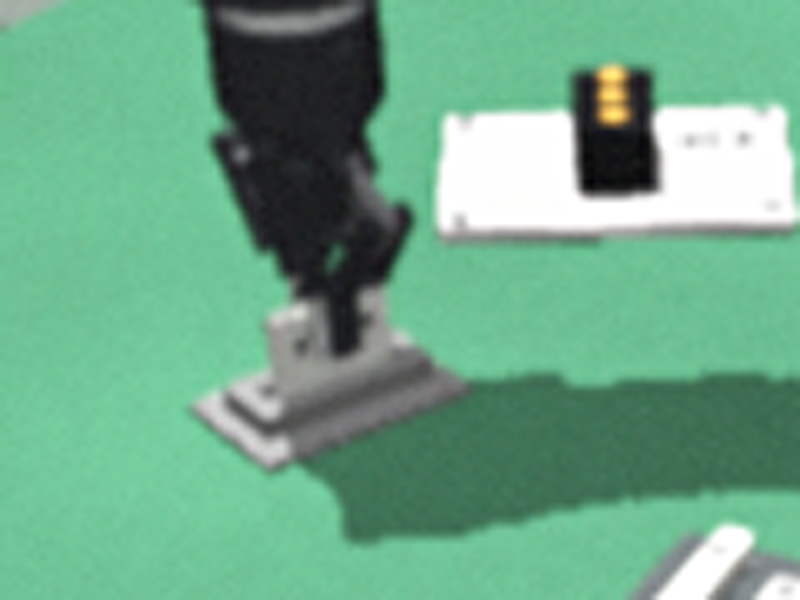

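The fingers (340,330) hold the spacer near its middle (330,350). I lift it and carry it over the wide gap.

```bash

python3 -m pendant '[[[0,0,0,0,0],[0,0,0,0,0],[0,0,-10,0,0],[0,0,-20,0,0],[0,0,-25,0,0],[0,0,-25,0,0],[0,0,-15,0,0],[0,0,-8,0,0]]]' 50
python3 -m pendant '[[[0,0,0,-0.08,0],[0,0,0,-0.08,0],[0,0,0,-0.08,0],[0,0,0,-0.08,0],[0,0,0,-0.087,0],[0,0,0,0,0]]]'
python3 plan.py 547 -37.8 100 186.6
```

```text
time: 15.28
ee_pos: [0.4566, -0.3012, 0.1323]
tool_rot: [[-0.958, 0.286, 0.002], [0.286, 0.958, -0.001], [-0.002, -0.0, -1.0]]
contact_force: [1.1, -0.9, -1.0]
gripper_width: 0.0093
grasp_force: 53.6
time: 15.78
ee_pos: [0.4557, -0.3007, 0.1297]
tool_rot: [[-0.993, -0.121, -0.001], [-0.121, 0.993, 0.001], [0.001, 0.001, -1.0]]
contact_force: [0.6, 1.2, -0.9]
gripper_width: 0.0085
grasp_force: 53.6
t 15.8 pos [ 455.7 -300.7  129.7] phi -173.0 tilt [-0.001  0.001] F [ 0.6  1.2 -0.9] w 8.5 q7 2.18
twist 0.006 then d [-120.9  250.7   29.7]
```

```bash

python3 -m pendant '[[[-7,15,0,0.006,0],[-13,26,0,0,0],[-17,35,0,0,0],[-17,35,0,0,0],[-17,35,0,0,0],[-17,35,0,0,0],[-15,32,0,0,0],[-10,22,0,0,0]]]' >/dev/null
python3 -m pendant '[[[-7,14,0,0,0],[-1,2,8,0,0],[0,0,15,0,0],[0,0,7,0,0],[0,0,0,0,0],[0,0,0,0,0]]]'
python3 plan.py 547 -37.8 60 186.6
python3 - <<'E'
from h import *
for cam in("top","scene"):
    c=viewer.camera(cam);P=cloud(c)
    for t in["spacer","thin_rail","plate"]:
        for s,b,Q in pts(t,cam,c,P)[:3]:
            z=Q[:,2]*1000;zt=np.percentile(z,95);print(cam,t,round(s,2),np.round(b),round(zt),np.round(np.median(Q,0)*1000),rect(Q))
    if cam=="scene": cv2.imwrite("pics/gap.png",cv2.resize(c["img"][150:255,185:325,::-1],(800,600),interpolation=cv2.INTER_CUBIC))
E
```

```text
time: 16.95
ee_pos: [0.5478, -0.0387, 0.0999]
tool_rot: [[-0.994, -0.109, -0.001], [-0.109, 0.994, -0.0], [0.001, -0.0, -1.0]]
contact_force: [0.5, 0.2, -0.4]
gripper_width: 0.0092
grasp_force: 53.6
t 16.9 pos [547.8 -38.7  99.9] phi -173.7 tilt [-0.001 -0.   ] F [ 0.5  0.2 -0.4] w 9.2 q7 1.66
twist -0.006 then d [ 0.7  1.  39.9]
top plate 0.74 [152. 219. 208. 287.] 52 [281. 238.  11.] [279.6 240.1 131.5 185.9  76.8]
top plate 0.7 [321. 252. 394. 322.] 51 [ 197. -313.   11.] [ 195.4 -318.5  139.3  188.1   35.9]
top plate 0.66 [222. 159. 253. 192.] 52 [532.  67.  21.] [535.6  66.9 100.2  96.8   5.9]
scene spacer 0.72 [218. 184. 230. 205.] 126 [572. -34. 100.] [554.  -33.1  12.1  56.3  86.9]
scene thin_rail 0.54 [208. 200. 231. 233.] 26 [562. -51.  23.] [550.7 -60.2 135.6  30.1   6.7]
scene plate 0.88 [220. 207. 287. 241.] 49 [555.  53.  19.] [540.8  41.  114.  146.    2.1]
scene plate 0.75 [318. 180. 392. 224.] 49 [311. 242.  10.] [312.9 238.6 163.  276.9  87.8]
scene plate 0.66 [187. 138. 208. 156.] 20 [ 238. -359.    8.] [ 373.4 -254.7  487.3   68.1   37.2]
```

View pics/gap.png

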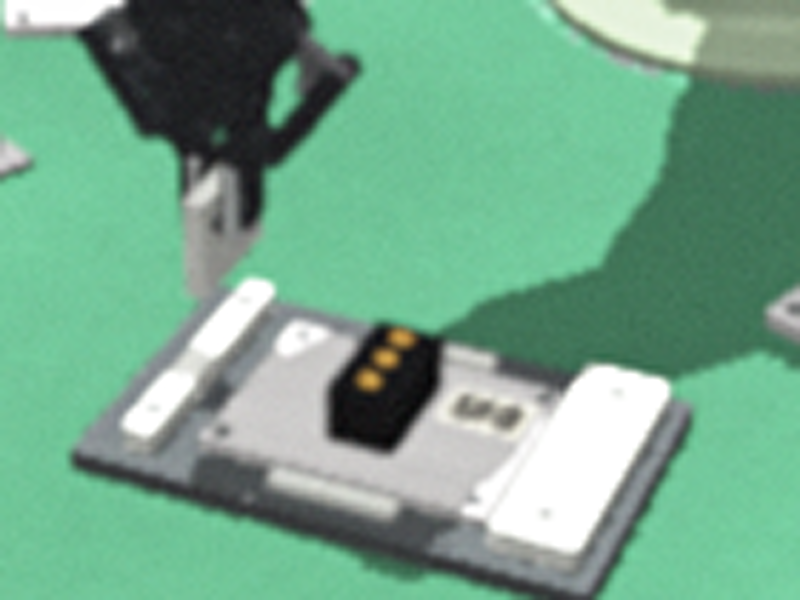

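The spacer (215,230) hangs upright near the gap. I'll check its cross-rail coordinate against the rail and plate in the same camera.

```bash
python3 - <<'E'
from h import *
a=np.radians(6.6);u=np.array([np.cos(a),np.sin(a)]);n=np.array([-np.sin(a),np.cos(a)])
for cam in("scene","top"):
    c=viewer.camera(cam);P=cloud(c)*1000
    for t in["spacer","thin_rail","thick_rail","plate"]:
        for r in regions_of(t,cam)[:3]:
            m=cv2.erode(r["pixels"].astype(np.uint8),np.ones((2,2)))>0
            Q=P[m&(c["depth"]>0)]
            if not len(Q) or abs(np.median(Q[:,0])-540)>60: continue
            if t=="spacer": Q=Q[Q[:,2]>72]
            if "rail" in t: Q=Q[Q[:,2]>21]
            if t=="plate": Q=Q[(Q[:,2]<26)]
            if len(Q): print(cam,t,len(Q),"n",np.round(np.percentile(Q[:,:2]@n,[1,5,50,95,99]),1),"u",np.round(np.percentile(Q[:,:2]@u,[1,5,50,95,99]),1))
print(np.array(arm.read_state()["ee_pos"])[:2]*1000@np.c_[u,n])
E
```

```text
scene spacer 120 n [-103.8 -102.5  -97.5  -95.9  -95.2] u [532.5 539.2 563.7 571.9 572.8]
scene thin_rail 121 n [-120.3 -119.5 -113.7 -109.3 -108.6] u [480.7 487.4 556.1 604.3 605.8]
scene thin_rail 337 n [-58.8 -35.7 -15.6   4.5  44.8] u [518.2 522.2 557.7 572.9 583.3]
scene thick_rail 467 n [56.2 57.8 75.3 92.1 93.1] u [481.1 487.5 549.5 603.2 606.6]
scene plate 972 n [-85.5 -81.   -2.9  44.9  48.2] u [497.4 502.8 558.8 591.5 593.6]
top thick_rail 448 n [55.4 56.7 73.5 90.6 92.2] u [472.7 477.6 534.4 592.4 598.7]
top plate 587 n [-40.8 -36.7  14.8  43.9  46.5] u [489.7 492.7 532.4 582.  584.9]
[ 540.33349827 -100.7814426 ]
```

```bash

python3 -m pendant '[[[0,0.5,15,-0.006,0],[0,0,15,0,0],[0,0,12,0,0],[0,0,8,0,0],[0,0,5,0,0],[0,0,3,0,0],[0,0,3,0,0],[0,0,0,0,0]]]'
python3 -m pendant '[[[0,0,2,0,0],[0,0,1.5,0,0],[0,0,0,0,0]]]'
```

```text
time: 18.52
ee_pos: [0.5483, -0.0375, 0.0392]
tool_rot: [[-0.993, -0.117, -0.0], [-0.117, 0.993, -0.0], [0.0, -0.0, -1.0]]
contact_force: [-0.5, -0.6, -1.3]
gripper_width: 0.0091
grasp_force: 53.6
time: 18.77
ee_pos: [0.5483, -0.0375, 0.0358]
tool_rot: [[-0.993, -0.117, 0.0], [-0.117, 0.993, -0.0], [-0.0, -0.0, -1.0]]
contact_force: [-0.4, -0.3, -0.4]
gripper_width: 0.0087
grasp_force: 53.6
```

```bash

python3 -m pendant '[[[0,0,1.5,0,0],[0,0,0,0,0]]]'
python3 -m pendant '[[[0,0,1,0,0],[0,0,0,0,0]]]'
```

```text
time: 18.93
ee_pos: [0.5482, -0.0375, 0.0342]
tool_rot: [[-0.993, -0.117, 0.0], [-0.117, 0.993, 0.0], [-0.0, 0.0, -1.0]]
contact_force: [-0.0, 0.0, -0.4]
gripper_width: 0.0089
grasp_force: 53.6
time: 19.1
ee_pos: [0.5484, -0.0375, 0.0334]
tool_rot: [[-0.993, -0.117, 0.0], [-0.117, 0.993, -0.0], [-0.0, -0.0, -1.0]]
contact_force: [0.5, -0.4, -0.9]
gripper_width: 0.0094
grasp_force: 53.6
```

```bash

python3 -m pendant '[[[0,-2,0.7,0,0],[0,0,0,0,0]]]'
python3 -m pendant '[[[0,-1,0.5,0,0],[0,0,0,0,0]]]'
python3 -m pendant '[[[0,-1,0,0,0],[0,0,0,0,0]]]'
```

```text
time: 19.27
ee_pos: [0.5487, -0.0386, 0.0332]
tool_rot: [[-0.993, -0.117, 0.0], [-0.117, 0.993, 0.001], [-0.001, 0.001, -1.0]]
contact_force: [-4.5, 6.6, 14.7]
gripper_width: 0.0092
grasp_force: 56.1
time: 19.43
ee_pos: [0.5488, -0.0388, 0.0332]
tool_rot: [[-0.993, -0.118, 0.0], [-0.118, 0.993, 0.002], [-0.001, 0.002, -1.0]]
contact_force: [-8.4, 10.5, 25.5]
gripper_width: 0.0092
grasp_force: 57.8
time: 19.6
ee_pos: [0.5491, -0.0396, 0.0332]
tool_rot: [[-0.993, -0.118, 0.001], [-0.118, 0.993, 0.002], [-0.001, 0.002, -1.0]]
contact_force: [-7.5, 10.7, 24.1]
gripper_width: 0.0092
grasp_force: 57.7
```

```bash

python3 -m pendant '[[[0,-1,-1.2,0,0],[0,-1,0,0,0],[0,0,0,0,0]]]'
python3 -m pendant '[[[0,-1,0,0,0],[0,0,0,0,0]]]'
python3 plan.py 548 -42 33.4 186.6
```

```text
time: 19.85
ee_pos: [0.5492, -0.0416, 0.0335]
tool_rot: [[-0.993, -0.118, 0.0], [-0.118, 0.993, 0.002], [-0.0, 0.002, -1.0]]
contact_force: [-1.4, 12.0, 5.6]
gripper_width: 0.0088
grasp_force: 54.8
time: 20.02
ee_pos: [0.5492, -0.0417, 0.0335]
tool_rot: [[-0.993, -0.119, -0.0], [-0.119, 0.993, 0.003], [-0.0, 0.003, -1.0]]
contact_force: [-3.3, 16.0, 8.7]
gripper_width: 0.0093
grasp_force: 55.1
t 20.0 pos [549.2 -41.7  33.5] phi -173.2 tilt [-0.     0.003] F [-3.3 16.   8.7] w 9.3 q7 1.67
twist 0.004 then d [ 1.2 -0.1  0.1]
```

```bash

python3 -m pendant '[[[0,1.8,0,0,0],[0,0,0,0,0],[0,0,0,0,0.2],[0,0,0,0,0.3],[0,0,0,0,0.35],[0,0,0,0,0.35],[0,0,-4,0,0.35],[0,0,-8,0,0.35]]]'
python3 -m pendant '[[[0,0,-15,0,0.35],[0,0,-25,0,0.35],[0,0,-25,0,0.5],[0,0,-15,0,1],[0,0,0,0,1]]]'
python3 plan.py 540 42 80 186.6
python3 - <<'E'
from h import *
a=np.radians(6.6);u=np.array([np.cos(a),np.sin(a)]);n=np.array([-np.sin(a),np.cos(a)])
c=viewer.camera("scene");P=cloud(c)*1000
for r in regions_of("spacer","scene")[:2]:
    Q=P[r["pixels"]];print(r["score"],np.percentile(Q[:,:2]@n,[2,50,98]),np.percentile(Q[:,:2]@u,[2,50,98]),np.percentile(Q[:,2],[2,50,98]))
cv2.imwrite("pics/placed.png",cv2.resize(c["img"][150:255,185:325,::-1],(800,600),interpolation=cv2.INTER_CUBIC))
E
```

```text
time: 20.68
ee_pos: [0.5484, -0.0428, 0.0451]
tool_rot: [[-0.993, -0.117, -0.001], [-0.117, 0.993, -0.0], [0.001, 0.0, -1.0]]
contact_force: [0.7, -0.3, -0.4]
gripper_width: 0.0297
grasp_force: 0.0
time: 21.1
ee_pos: [0.5505, -0.0429, 0.1291]
tool_rot: [[-0.993, -0.117, 0.005], [-0.117, 0.993, -0.0], [-0.005, -0.001, -1.0]]
contact_force: [0.4, -0.2, -0.2]
gripper_width: 0.0653
grasp_force: 0.0
t 21.1 pos [550.5 -42.9 129.1] phi -173.3 tilt [ 0.005 -0.   ] F [ 0.4 -0.2 -0.2] w 65.3 q7 1.67
twist 0.002 then d [ 0.6 85.5 49.1]
0.53 [-152.98316526 -100.84566449  -98.60999117] [471.36557254 547.72846897 573.48278014] [3.68244529e-02 4.27880270e+01 6.16571210e+01]
```

View pics/placed.png

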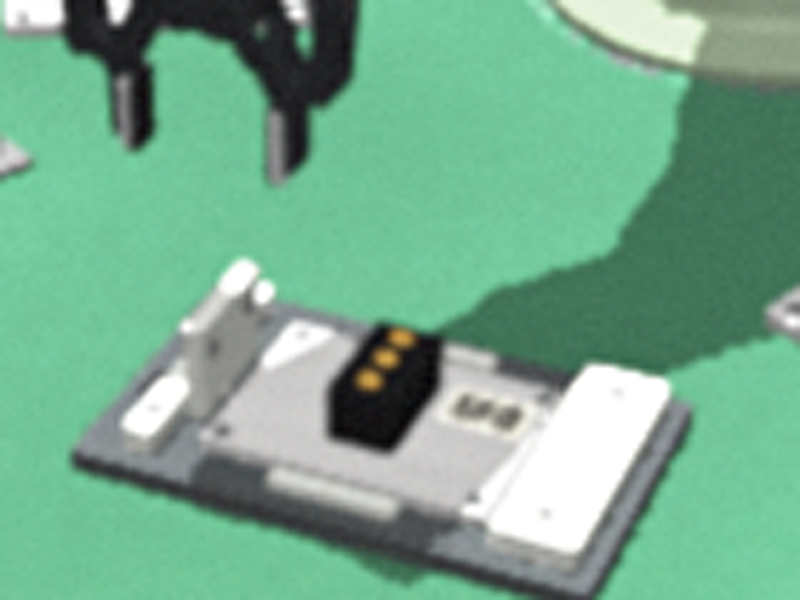

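The spacer stands upright at (215,340) against the thin rail. Next is the housing, with its top at (385,360).

```bash

python3 -m pendant '[[[0,14,0,0,0.8],[0,28,0,0,0.8],[0,28,0,0,0.8],[0,14,0,0,0.8],[0,1,20,0,0.8],[0,0,20,0,0.8],[0,0,0,0,0.8],[0,0,0,0,0.8]]]'
python3 plan.py 540.5 42 27 186.6
```

```text
time: 21.87
ee_pos: [0.538, 0.0414, 0.0844]
tool_rot: [[-0.993, -0.117, -0.003], [-0.117, 0.993, -0.001], [0.003, -0.0, -1.0]]
contact_force: [-0.2, 0.3, 0.6]
gripper_width: 0.0684
grasp_force: 0.0
t 21.9 pos [538.   41.4  84.4] phi -173.3 tilt [-0.003 -0.001] F [-0.2  0.3  0.6] w 68.4 q7 1.52
twist 0.002 then d [-2.5  0.3 57.4]
```

```bash

python3 -m pendant '[[[-2,0,15,0,0.8],[0,0,18,0,0.8],[0,0,14,0,0.8],[0,0,8,0,0.8],[0,0,0,0,0.8],[0,0,0,0,0.8]]]'
python3 -m pendant '[[[0,0,0,0,0.5],[0,0,0,0,0.4],[0,0,0,0,0.3],[0,0,0,0,0.2],[0,0,0,0,0.1],[0,0,0,0,0],[0,0,0,0,0],[0,0,0,0,0]]]' 30
python3 plan.py 540.5 42 28 186.6
```

```text
time: 22.37
ee_pos: [0.5411, 0.0418, 0.0309]
tool_rot: [[-0.993, -0.117, 0.0], [-0.117, 0.993, -0.0], [-0.0, -0.0, -1.0]]
contact_force: [-0.4, -0.8, 0.6]
gripper_width: 0.068
grasp_force: 0.0
time: 23.03
ee_pos: [0.5414, 0.0419, 0.0312]
tool_rot: [[-0.993, -0.116, 0.001], [-0.116, 0.993, 0.0], [-0.001, 0.0, -1.0]]
contact_force: [-2.1, 0.2, 8.3]
gripper_width: 0.0334
grasp_force: 29.9
t 23.0 pos [541.4  41.9  31.2] phi -173.3 tilt [0.001 0.   ] F [-2.1  0.2  8.3] w 33.4 q7 1.52
twist 0.001 then d [0.9 0.2 3.2]
```

```bash

python3 -m pendant '[[[0,0,0,0,0],[0,-1.5,0,0,0],[0,-1.5,0,0,0],[0,-1.5,0,0,0],[0,-1,0,0,0],[0,-1,0,0,0],[0,0,0,0,0]]]' 60
python3 -m pendant '[[[0,-1,0,0,0],[0,-1,0,0,0],[0,0,0,0,0]]]'
python3 -m pendant '[[[0,-1,0,0,0],[0,-1,0,0,0],[0,0,0,0,0]]]'
```

```text
time: 23.62
ee_pos: [0.5425, 0.0369, 0.0313]
tool_rot: [[-0.993, -0.118, 0.002], [-0.118, 0.993, 0.002], [-0.002, 0.001, -1.0]]
contact_force: [-0.3, 7.2, 9.1]
gripper_width: 0.0329
grasp_force: 59.1
time: 23.87
ee_pos: [0.5427, 0.0349, 0.0313]
tool_rot: [[-0.993, -0.118, 0.002], [-0.118, 0.993, 0.002], [-0.002, 0.001, -1.0]]
contact_force: [-0.2, 7.2, 9.5]
gripper_width: 0.0328
grasp_force: 59.1
time: 24.12
ee_pos: [0.5429, 0.0332, 0.0313]
tool_rot: [[-0.993, -0.118, 0.002], [-0.118, 0.993, 0.002], [-0.002, 0.002, -1.0]]
contact_force: [-1.2, 8.3, 9.7]
gripper_width: 0.0328
grasp_force: 59.3
```

```bash

python3 -m pendant '[[[0,-1.5,0,0,0],[0,-1.5,0,0,0],[0,0,0,0,0]]]'
python3 -m pendant '[[[0,-1.5,0,0,0],[0,-1.5,0,0,0],[0,0,0,0,0]]]'
```

```text
time: 24.37
ee_pos: [0.5429, 0.033, 0.0313]
tool_rot: [[-0.993, -0.12, 0.001], [-0.12, 0.993, 0.005], [-0.002, 0.004, -1.0]]
contact_force: [-4.7, 25.2, 13.7]
gripper_width: 0.0327
grasp_force: 59.8
time: 24.62
ee_pos: [0.5429, 0.0328, 0.0315]
tool_rot: [[-0.992, -0.122, 0.001], [-0.122, 0.992, 0.007], [-0.002, 0.007, -1.0]]
contact_force: [-9.5, 40.3, 17.3]
gripper_width: 0.0332
grasp_force: 60.5
```

```bash

python3 -m pendant '[[[0,1.5,0.7,0,0],[0,0,0,0,0],[0,0,0,0,0],[0,0,0,0,0]]]' 80
python3 - <<'E'
from h import *
c=viewer.camera("scene");P=cloud(c)*1000
cv2.imwrite("pics/end.png",cv2.resize(c["img"][150:255,185:325,::-1],(800,600),interpolation=cv2.INTER_CUBIC))
for r in regions_of("plate","scene")[:3]:
    Q=P[r["pixels"]]
    if abs(np.median(Q[:,0])-545)<40 and 0<np.median(Q[:,1])<80:
        Q=Q[(Q[:,2]<27)&(Q[:,2]>15)]
        print(np.linalg.lstsq(np.c_[Q[:,:2]-[542,33],np.ones(len(Q))],Q[:,2],rcond=None)[0])
E
```

```text
time: 24.95
ee_pos: [0.5429, 0.033, 0.0314]
tool_rot: [[-0.993, -0.121, 0.001], [-0.121, 0.993, 0.006], [-0.002, 0.006, -1.0]]
contact_force: [-11.0, 31.5, 32.4]
gripper_width: 0.032
grasp_force: 84.4
[-1.28137824e-04  1.00785767e-03  1.86053732e+01]
```

View pics/end.png

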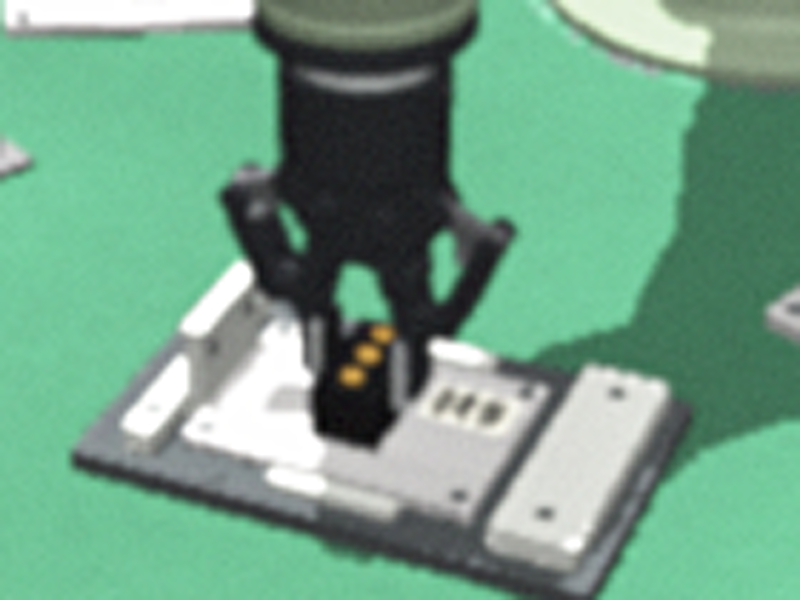

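The plate lies flat (slope 0.001) and is pressed against the upright spacer (215,340) at the rail, with the gripper holding the housing (355,390). I'm handing it in.

```bash
python3 -c "
from workcell import ticket;print(ticket.job_done())"
```

```text
the job is handed in; nothing more can be done
None
```

The job is handed in, at about 25 s of the 72 s: the scanner was held over the label and stood back, the spacer is in the gap by the thin rail, and the plate is held pressed against it with about 32 N sideways.

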